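Shift the saucepan across the studio hob under the stop button

TASK

Push the grey mushroom stop button down until it stays in, then slide the saucepan, without lifting or tipping it, from the small single circle on the hob into the inner circle of the double-circle zone, with its handle, which now points towards the robot, turned round to point straight to the back of the hob, away from the robot. When the pan stands there and you have let go of it, twist the button clockwise to reset it so that it rises fully, and leave everything else on the table where it is.

Things in the scene. Friction and masses are not known exactly. Their poses are not given: they have to be found in the camera images.
- hob: Low two-zone warming hob, a steel slab with a flat black glass top, fixed to the table: 290 mm deep (its x), 460 mm wide (its y), 55 mm high. Origin: centre of its underside. Its +x axis points to its back (away from the robot), so the front edge with four dummy buttons is at x = -145 mm.
- ring_a: Small single white circle (90 mm across) printed on the glass, where the pan stands at first; origin at its centre, on the glass surface; axes parallel to the hob's. It lies either left or right.
- ring_b: Double white circle printed on the glass, the destination: inner circle 124 mm across, outer 148 mm; origin at its centre, on the glass surface; axes parallel to the hob's. 240 mm to the side of ring_a, left or right.
- pan: Open empty steel saucepan, loose, 100 mm across, 60 mm high, wall 3 mm, 0.5 to 0.95 kg, with a straight wooden bar handle along its +x axis. Origin: centre of its underside; z up along its axis. The handle ends 146 mm from the axis, is 16 mm wide and 12 mm high, its centre line 45 mm above the underside. At the start it points to the hob's front (-x) within 0.55 rad.
- pan_grip (a point): Point inside the pan's handle, on its centre line, 110 mm from the pan's axis, 45 mm above the pan's underside; axes as the pan's. A good place to grip, fingers either side of the handle.
- stop_box: Grey control box, fixed to the table, 80 x 80 mm, 50 mm high, carrying the mushroom stop button in the middle of its top. Origin: centre of its underside. It stands to the left or to the right of the hob.
- stop_top (a point): Centre of the top of the grey mushroom cap, a round head 40 mm across and 22 mm high (its grip band is from 6 to 18 mm below this point), standing 32 mm above the box top when out and 26 mm when pressed in. It moves and turns with the cap.
- stop_press (a joint): How far the button is pressed in, m: 0 out (reset), 0.006 fully in against a rigid end. It takes about 6 to 8 N to push, and then stays in by itself.
- stop_turn (a joint): Turn of the mushroom cap, rad, clockwise seen from above positive: 0 at rest, end stop at 1.05. A weak spring returns it to 0 when released. With the button in, turning the cap to about 0.9 makes a cam lift it the 6 mm back out (no lift in the first 0.2 rad); it then stays out. Torque needed under 0.15 N m.
- thinner_can: Rectangular bare-metal can with a small cap, 60 x 100 x 166 mm high, bystander, loose, on the other side of the hob from the stop box. Origin: centre of its underside.
- ink_tin: Round tin, 84 mm across, 75 mm high, loose bystander between the robot and the thing standing right of the hob. Origin: centre of its underside.
- ink_tin2: Round tin, 72 mm across, 100 mm high, loose bystander between the robot base and the hob's right end. Origin: centre of its underside.
- jar: Jar with black lid, 60 mm across, 85 mm high, bystander beside the back corner of the hob. Origin: centre of its underside.
- palette_knife: Long flat spatula with a wooden handle, 240 mm, lying on the table, bystander. Origin: middle of its length, on the underside.
- brayer: Ink roller with a 120 mm wide black rubber drum and a wooden handle, lying on the table, bystander. Origin: at the fork, on the table.
Not all that is in view belongs to the job. What is shaped like the pan but green is not meant. Leave any green look-alike of the stop_box alone.

How it is judged (in metres and radians):
On the way, in this order (a step that is already met when the one before it is completed fails the run):
1. the stop button is pressed in (value of joint stop_press above 0.0045 m), for 0.1 s.
2. with the button still in, the pan stands in the double circle, handle to the back, released (horizontal distance between pan and ring_b below 0.012 m and angle between the x axis of pan and the x axis of hob, either way round below 0.26 rad and x of pan_grip in the frame of ring_b above 0.05 m and angle between pan's own z axis and vertical below 0.05 rad and linear speed of pan below 0.01 m/s and value of joint stop_press above 0.003 m and contact force between the fingers and pan below 0.05 N), for 0.2 s.
3. the cap is twisted clockwise and the button has risen (value of joint stop_turn above 0.6 rad and value of joint stop_press below 0.0018 m), for 0.05 s.
At the end, for the whole second after the job is handed in: The pan stands at rest on the hob, upright, its axis within 12 mm of the double circle's centre (its base inside the inner circle), its handle pointing to the back of the hob within 0.26 rad; the stop button is out (within 1.8 mm) (horizontal distance between pan and ring_b below 0.012 m and angle between the x axis of pan and the x axis of hob, either way round below 0.26 rad and x of pan_grip in the frame of ring_b above 0.05 m and angle between pan's own z axis and vertical below 0.05 rad and linear speed of pan below 0.01 m/s and value of joint stop_press below 0.0018 m); the robot touches nothing.
It fails at once if the pan is lifted more than 8 mm off the glass (z of pan in the frame of hob above 0.063 m).
It fails at once if the pan is tipped more than 0.15 rad (angle between pan's own z axis and vertical above 0.15 rad).
It fails at once if the pan leaves the hob (z of pan in the frame of hob below 0.045 m).
It fails at once if a bystander is moved more than 20 mm (distance of any of thinner_can, ink_tin, ink_tin2, jar, palette_knife, brayer from where it was at the start of the episode above 0.02 m).
It also fails if it takes over 72 s, if anything falls off the work surface, if the arm or the gripper's body presses on something with over 40 N, if the wrist force passes 120 N, or if a joint passes its speed limit or range.

ROBOT

A 6-joint arm with a two-finger parallel gripper is mounted at the origin on the work surface. World frame = base frame: x ahead of the robot, y to its left, z up, the work surface at z = 0. Lengths are in mm, angles in rad, forces in N, time in s.
With the tool pointing down it reaches from about 275 to 850 mm from the base axis. Payload 19 kg.
Tool frame: the origin (TCP) lies at the very end of the fingers, on their centre line; the grasp point (between the pads) lies 19 mm behind it; z points along the fingers, y is the line along which they close (so a half turn about z gives the same grasp; the last joint's range is limited). The gripper opens to 85 mm and grips with 20 to 120 N. Pads are 22 mm wide; open, the fingers measure 114 mm over their backs; the gripper's body (76 mm by 85 mm) begins 54 mm behind the grasp point. The pads swing forward as they close: fully open they stand 13 mm farther back than shut.
Start: joints at [-1.334, 0.15, 1.437, -0, 1.554, -0.134], TCP at [208.33, -535.9, 231.267] pointing down, gripper open.
Joint ranges: [-2.8, 2.8], [-0.68, 2.1], [0.12, 2.68], [-1.39, 4.53], [0.16, 2.79], [-2.81, 2.81]. Speed limits (rad/s): [1.89, 1.89, 2.22, 3.01, 3.01, 3.01].

INTERFACE

Orientations are given as [roll, pitch, yaw] about the fixed x, y, z axes, in that order (R = Rz(yaw) Ry(pitch) Rx(roll)).
In Python, from rig import arm gives the robot as it stands.
- The arm moves only by the tool carry_out, never from a script. Its arguments are lists of equal length, an entry for each row: "slide": the shift along the tool's x, y, z each as a share of 0.5 m, from -1 to 1, a list of three; "rotation": the turn, a rotation vector about the tool's x, y, z each as a share of 2 pi rad, from -1 to 1, a list of three; "fingers": the finger opening in mm, from 0 to 85.4. In form: {"slide": [[dx, dy, dz], ...], "rotation": [[wx, wy, wz], ...], "fingers": [fingers, ...]}. A call has 1 to 20 rows; each row is the pose to reach, as a shift and turn from the pose commanded when the call began, along the tool's axes at that moment, turning the shorter way round; what a row does not reach only later rows make up. A row lasts 1/12 s, in which the tool goes at most 41.7 mm and 7.16 degrees, less where a joint would pass 70% of its speed; a pose out of reach is approached as far as the arm can. A call with a number of a shift or a turn outside -1 to 1 is refused whole. A call with a gripper value outside its range is refused whole. The fingers move at their own pace and stop on an object; "newtons" is the grip in N (left out, the last holds). Time passes only in rows, so rows that repeat a pose let the fingers close. It gives the time, the measured TCP pose, the force, the opening and the grip force at its end, in the units of the state.
- arm.read_state(): the state, without advancing time (a new reading comes with each control period).
- arm.camera(name): name is "scene" or "top" or "wrist"; returns (picture, depth): 480x640x3 uint8, red, green, blue; 480x640 float32, mm along the optical axis (not along the pixel's ray), 0 where there is no reading.
- arm.camera_info(name): a dict with "fx", "fy", "cx", "cy" (pixels), "R" (3x3) and "t" (3): a world point X has camera coordinates R X + t; the wrist camera has in their place "tool_from_camera" (4x4, takes a point from camera to tool coordinates, whose origin is the TCP and whose axes are the flange's). Camera axes: x right, y down, z forward; pixel columns grow to the right and rows downward; lengths in mm; the calibration is good to about 2 mm. A picture is of the moment at which its call begins: read the wrist's pose just before it. camera_info takes no time and is no camera call.
- arm.finish_job(): hands the job in; it is judged then, once.
The state is a dict: "time_s": time; "joint_positions": joint angles; "dq": joint speeds; "tau": joint torques, N m; "tool_pos": TCP position; "tcp_rot": TCP orientation; "force": force on the tool from outside, world axes, zero at the start; "torque": the same for the moment, N m; "finger_gap": finger opening in mm; "finger_force": force on a finger pad.
Only numpy, scipy, OpenCV 4.12 (cv2) and the standard library are available. Lean on these libraries where they do the work, as an engineer would, in place of code of your own. Each camera call takes 0.05 s, during which the arm holds its last target. There are 200 camera calls.

## Working session

There is one attempt and no reset: what is moved stays moved. The work goes in short steps, Python scripts to look and compute and a tool call to move; the robot and the scene stay as the last step left them, time stands still between calls to the robot, and variables do not carry over. Pictures are saved under pics/ and viewed, at most 10 in all, crops included, and the job is handed in when it is done.

Besides the shell and the picture viewer there is one more tool, called by a JSON object that holds its "op" and its "data", one argument or row to a line. carry_out: Moves the arm, as the interface text tells. Shift numbers are shares of 0.5 m and turn numbers shares of 2 pi rad, none past 1 either way. Its arguments: {"type":"object","properties":{"slide":{"type":"array"},"rotation":{"type":"array"},"fingers":{"type":"array"},"newtons":{"type":"number"}},"required":["slide","rotation","fingers"]}

```bash
mkdir -p pics; ls; python3 - <<'E'
from rig import arm
import cv2,numpy as np
print(arm.read_state())
for n in("top","scene"):
    p,d=arm.camera(n); np.savez(f"{n}0.npz",p=p,d=d)
    cv2.imwrite(f"pics/{n}0.png",p[:,:,::-1]); print(n,arm.camera_info(n))
print(arm.camera_info("wrist"))
E
```

```text
pics
{'time_s': 0.0, 'joint_positions': array([-1.33403018e+00,  1.50984621e-01,  1.43802317e+00,  1.95546853e-05,
        1.55380566e+00, -1.34006466e-01]), 'dq': array([ 0.00072321, -0.00034423, -0.00069959,  0.00120467,  0.0001193 ,
       -0.00015061]), 'tau': array([-4.51101259e-04, -7.13057828e+01, -5.70871389e+01, -2.32385701e-04,
        8.85397021e-03, -6.95196536e-05]), 'tool_pos': array([ 208.26880251, -535.69240504,  230.68016206]), 'tcp_rot': array([-3.14038541e+00, -1.82482207e-04,  3.70772155e-01]), 'force': array([-0.04474043,  0.43013839, -1.26861525]), 'torque': array([ 0.01937994, -0.06247517,  0.02382532]), 'finger_force': 0.0, 'finger_gap': 85.25883103951504}
top {'fx': 472.8276122135338, 'fy': 472.8276122135338, 'cx': 319.19015602906285, 'cy': 234.4789504983619, 'R': array([[-0.00555517, -0.99992241, -0.01114919],
       [-0.99772807,  0.00629087, -0.06707555],
       [ 0.06714049,  0.01075125, -0.9976856 ]]), 't': array([  -2.78128114,  460.93482265, 1178.11236945])}
scene {'fx': 557.2998584369034, 'fy': 557.2998584369034, 'cx': 314.67591608949937, 'cy': 239.47219711104782, 'R': array([[ 0.69905152,  0.71505118, -0.00536469],
       [ 0.51696848, -0.51055584, -0.68707811],
       [-0.49403498,  0.47752962, -0.72656376]]), 't': array([-339.11041437, -160.55586839, 1521.61856466])}
{'fx': 351.5057933570496, 'fy': 351.5057933570496, 'cx': 326.2469669448472, 'cy': 235.58527993297565, 'tool_from_camera': array([[-1.25445392e-04, -9.53335810e-01, -3.01911938e-01,
         7.73288180e+01],
       [ 9.99999770e-01,  8.15319644e-05, -6.72953529e-04,
         4.67797248e-01],
       [ 6.66166171e-04, -3.01911953e-01,  9.53335580e-01,
        -1.41936892e+02],
       [ 0.00000000e+00,  0.00000000e+00,  0.00000000e+00,
         1.00000000e+00]])}
```

View pics/top0.png

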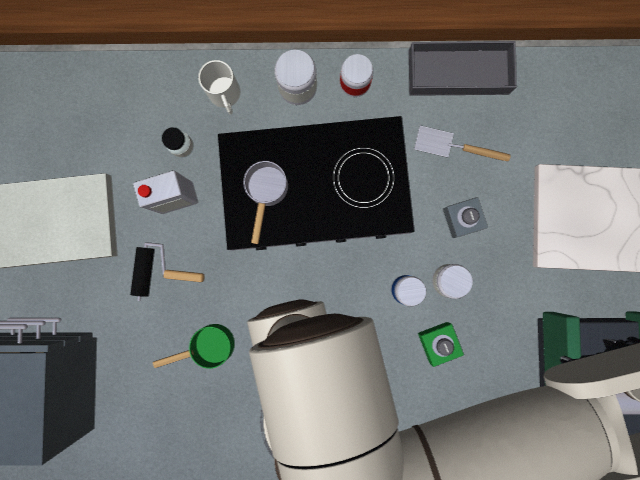

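View pics/scene0.png

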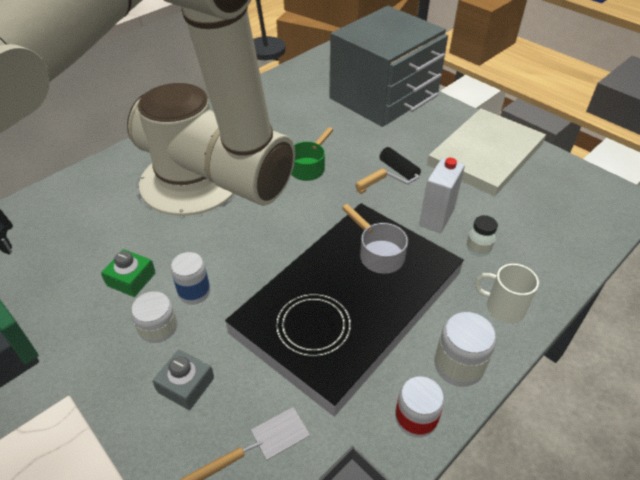

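```bash
cat > h.py <<'E'
import numpy as np,cv2
from rig import arm
def ray(n,uv,z):
    i=arm.camera_info(n); R=np.array(i["R"]);t=np.array(i["t"])
    uv=np.atleast_2d(uv).astype(float)
    d=np.c_[(uv[:,0]-i["cx"])/i["fx"],(uv[:,1]-i["cy"])/i["fy"],np.ones(len(uv))]@R
    c=-R.T@t
    return (c+d*((z-c[2])/d[:,2])[:,None])[:,:2]
def cont(m):
    return sorted(cv2.findContours(m.astype(np.uint8),cv2.RETR_EXTERNAL,cv2.CHAIN_APPROX_NONE)[0],key=cv2.contourArea)
E
python3 - <<'E'
from h import *
f=np.load("top0.npz");p=f["p"];g=p.max(2).astype(int)
# hob
m=np.zeros((480,640),bool);m[100:260,210:425]=(g<45)[100:260,210:425]
c=cont(m)[-1];h=cv2.convexHull(c);q=cv2.minAreaRect(h.reshape(-1,2).astype(np.float32));
w=ray("top",h.reshape(-1,2),55).astype(np.float32);print("hob",cv2.minAreaRect(w))
# ring b
m=np.zeros((480,640),bool);m[135:220,320:405]=(g>70)[135:220,320:405]
v,u=np.nonzero(m);w=ray("top",np.c_[u,v],55);print("ring",cv2.minEnclosingCircle(w.astype(np.float32)),w.mean(0),w.min(0),w.max(0))
# handle
hsv=cv2.cvtColor(p,cv2.COLOR_RGB2HSV)
m=np.zeros((480,640),bool);m[195:250,240:290]=((hsv[...,1]>90)&(g>70))[195:250,240:290]
v,u=np.nonzero(m);w=ray("top",np.c_[u,v],106);l=cv2.fitLine(w.astype(np.float32),2,0,.01,.01).ravel();print("handle",l,np.arctan2(l[1],l[0]),w.min(0),w.max(0),len(w))
# pan rim
m=np.zeros((480,640),bool);m[150:215,235:295]=((g>75)&(hsv[...,1]<90))[150:215,235:295]
c=cont(m)[-1];w=ray("top",c.reshape(-1,2),115);print("pan",cv2.minEnclosingCircle(w.astype(np.float32)),cv2.fitEllipse(w.astype(np.float32)))
d=f["d"];i=arm.camera_info("top")
V,U=np.mgrid[:480,:640];P=np.stack([(U-i["cx"])/i["fx"]*d,(V-i["cy"])/i["fy"]*d,d],-1)-i["t"];P=P@i["R"]
np.save("P.npy",P)
s=P[195:240,440:492].reshape(-1,3)
b=s[(s[:,2]>42)&(s[:,2]<57)];k=s[s[:,2]>70];print("box",cv2.minAreaRect(b[:,:2].astype(np.float32)),"cap",cv2.minEnclosingCircle(k[:,:2].astype(np.float32)),np.median(k[:,2]))
s=P[150:215,235:295].reshape(-1,3);k=s[(s[:,2]>108)&(s[:,2]<125)];print("rimdepth",cv2.minEnclosingCircle(k[:,:2].astype(np.float32)),np.median(k[:,2]))
for nm,(r0,r1,c0,c1) in dict(tins=(260,310,385,480),can=(165,215,130,200),jar=(120,160,155,195)).items():
    s=P[r0:r1,c0:c1].reshape(-1,3);k=s[s[:,2]>50];print(nm,k.min(0).round(),k.max(0).round())
a=p[150:300,370:530];bb=p[140:260,200:360]
a=cv2.resize(a,(480,450),interpolation=2);bb=cv2.resize(bb,(320,240),interpolation=2);o=np.zeros((450,800,3),np.uint8);o[:,:480]=a;o[:240,480:]=bb
cv2.imwrite("pics/crop1.png",o[:,:,::-1])
E
```

```text
hob ((583.826416015625, 4.287872314453125), (296.0763854980469, 456.6497497558594), 5.13629150390625)
ring ((624.7050170898438, -138.91554260253906), 110.63753509521484) [ 600.51190166 -117.34712153] [ 524.89495551 -216.84134289] [703.242812   -40.58700505]
handle [ 9.8449439e-01 -1.7541614e-01  4.8205237e+02  1.3737764e+02] -0.17632845 [435.8079342  122.54587896] [529.73060103 152.77652383] 308
pan ((575.4620971679688, 119.7051010131836), 53.24558639526367) ((576.7003173828125, 119.6446304321289), (98.0087890625, 104.41861724853516), 121.13188171386719)
box ((500.06597900390625, -368.97052001953125), (79.89167022705078, 81.51850128173828), 16.6326961517334) cap ((444.1474609375, -202.47731018066406), 194.73143005371094) 80.5052567288017
rimdepth ((565.2750854492188, 120.71051788330078), 63.170623779296875) 113.86475404822241
tins [ 289. -368.   50.] [ 385.  -18. 1206.]
can [381. -18.  50.] [ 602.  413. 1206.]
jar [381. -18.  50.] [ 719.  374. 1206.]
```

View pics/crop1.png

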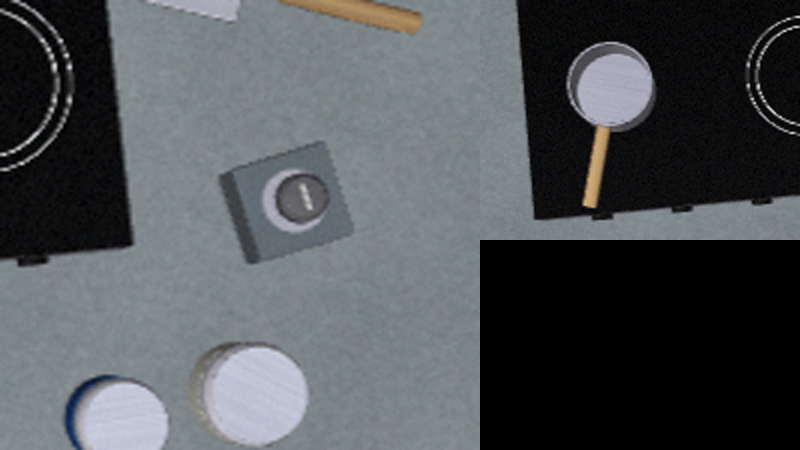

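Candidates: grey box (466,217) and green box (442,344) in the top view; steel pan (265,184) and green pan (212,346). The grey box with its dark mushroom cap and the steel pan on the hob fit the description, and the crop confirms both. The double circle is at (363,177).

```bash
python3 - <<'E'
from h import *
for n,rb,cb in (("top",(363,177,36),(471,216,17)),("scene",(313,325,44),(180,366,20))):
    p=np.load(n+"0.npz")["p"];g=p.max(2).astype(int)
    V,U=np.mgrid[:480,:640]
    m=(g>60)&(np.hypot(U-rb[0],V-rb[1])<rb[2])
    c=cont(m)[-1];h=cv2.convexHull(c).reshape(-1,2);w=ray(n,h,55).astype(np.float32)
    print(n,"ring outer",cv2.fitEllipse(w))
    x,y,r=cb;s=g[y-r:y+r,x-r:x+r]
    print(s[::2,::2])
P=np.load("P.npy")
def box(r0,r1,c0,c1,z0,z1):
    s=P[r0:r1,c0:c1].reshape(-1,3);return s[(s[:,2]>z0)&(s[:,2]<z1)]
k=box(195,240,440,492,74,90);print("cap",len(k),cv2.minEnclosingCircle(k[:,:2].astype(np.float32)),k[:,:2].mean(0),np.median(k[:,2]))
k=box(150,215,235,295,108,120);print("rim",len(k),cv2.minEnclosingCircle(k[:,:2].astype(np.float32)),cv2.fitEllipse(cv2.convexHull(k[:,:2].astype(np.float32))),np.median(k[:,2]))
for nm,a in dict(tinL=(270,310,388,428,60,120),tinR=(262,302,432,476,60,120),can=(165,215,130,200,140,185),jar=(120,160,155,195,60,100)).items():
    k=box(*a);print(nm,k.min(0).round(),k.max(0).round())
k=box(130,235,225,410,45,65);print("glass z",np.median(k[:,2]))
E
```

```text
top ring outer ((598.8109130859375, -114.60652160644531), (125.63610076904297, 128.0825653076172), 1.989998698234558)
[[140 138 137 139 131 131 134 119  95 101 114 114 117 138 135 135 139]
 [144 139 136 138 102  85 107 113 108 109 113 111 110 138 132 140 141]
 [133  93  90 113 114 111 112 113 111 111 115 115 113 114 140 140 137]
 [112 112 115 115 114 116 112 115 115 114 116 115 112 117 140 139 144]
 [112 114 112 112 124 181 183 179 135 120 114 115 112 112 136 137 142]
 [113 113 114 146 180 159  60  62  98  93  58  86 111 117 113 140 140]
 [114 118 132 178 166  69  85 102 139  98  94  89  90 113 116 143 139]
 [112 114 171 179  81  88 100 102 143 140 101  98  68 116 112 140 139]
 [115 117 179 172  71  98 104 102 120 182 100  97  90 112 120 115 139]
 [118 119 182 178  65 101 103 104 100 160 101 101  74 113 116 117 138]
 [116 117 166 185 105  96 107 108 106 143 121  99  89 113 117 116 141]
 [117 115 136 185 168  66  95  99 110 105  98  91 126 114 115 114 116]
 [114 116 119 159 178 183  82  71  93  93 153 167 112 115 117 118 117]
 [114 114 116 117 158 182 184 181 181 186 138 115 113 115 1
[... 1847 characters left out ...]
1 172 140 120 115
  120 108]
 [116 119 118 121 120 129 156 177 181 180 183 182 177 149 123 117 117 118
  113  85]
 [ 96 110 117 118 117 119 116 120 135 146 143 139 124 115 120 118 119 115
   93  68]]
cap 210 ((500.5061950683594, -369.32489013671875), 19.83545684814453) [ 499.73507931 -368.28939972] 80.46689067769265
rim 219 ((565.2750854492188, 120.71051788330078), 63.170623779296875) ((571.215576171875, 120.63717651367188), (97.07051086425781, 121.35913848876953), 83.92871856689453) 113.85599299968054
tinL [ 289. -254.   61.] [ 357. -184.  106.]
tinR [ 303. -368.   60.] [ 385. -290.   82.]
can [518. 305. 140.] [601. 413. 170.]
jar [666. 320.  60.] [719. 374.  91.]
glass z 54.942154015474046
```

The ring centre is (598.5,-114.7), the cap centre (500,-369), the pan axis (576,119.7) and the hob yaw about 0.09. I'll write a small converter and move above the button.

```bash
cat >> h.py <<'E'
from scipy.spatial.transform import Rotation as Rt
import sys
def rel(c,g):
    """c,g: commanded start / goal (x,y,z,yaw) tool down -> slide, rotation shares"""
    A=Rt.from_euler("xyz",[np.pi,0,c[3]]);B=Rt.from_euler("xyz",[np.pi,0,g[3]])
    s=A.inv().apply(np.array(g[:3])-np.array(c[:3]))/500
    return s.round(4).tolist(),((A.inv()*B).as_rotvec()/2/np.pi).round(4).tolist()
E
python3 - <<'E'
from h import *
c=(208.33,-535.9,231.27,.371)
for g in((500,-369,231,.371),(500,-369,110,.371)):print(rel(c,g))
E
```

```text
([0.6647, -0.0996, 0.0005], [0.0, 0.0, 0.0])
([0.6647, -0.0996, 0.2425], [0.0, 0.0, 0.0])
```

{"op": "carry_out", "data": {
  "slide": [
    [0.66,-0.1,0],
    [0.665,-0.1,0],
    [0.665,-0.1,0],
    [0.665,-0.1,0],
    [0.665,-0.1,0],
    [0.665,-0.1,0],
    [0.665,-0.1,0],
    [0.665,-0.1,0],
    [0.665,-0.1,0],
    [0.665,-0.1,0.06],
    [0.665,-0.1,0.12],
    [0.665,-0.1,0.18],
    [0.665,-0.1,0.22],
    [0.665,-0.1,0.24],
    [0.665,-0.1,0.24],
    [0.665,-0.1,0.24]
  ],
  "rotation": [
    [0,0,0],
    [0,0,0],
    [0,0,0],
    [0,0,0],
    [0,0,0],
    [0,0,0],
    [0,0,0],
    [0,0,0],
    [0,0,0],
    [0,0,0],
    [0,0,0],
    [0,0,0],
    [0,0,0],
    [0,0,0],
    [0,0,0],
    [0,0,0]
  ],
  "fingers": [0,0,0,0,0,0,0,0,0,0,0,0,0,0,0,0],
  "newtons": 20
}}

```text
time_s: 1.43
tool_pos: [500.2, -369.0, 111.9]
tcp_rot: [-3.142, -0.0, 0.371]
force: [0.1, -0.2, 1.7]
finger_gap: -0.1
finger_force: 0.0
```

{"op": "carry_out", "data": {
  "slide": [
    [0,0,0.03],
    [0,0,0.05],
    [0,0,0.056],
    [0,0,0.06],
    [0,0,0.064],
    [0,0,0.068],
    [0,0,0.071],
    [0,0,0.073],
    [0,0,0.073],
    [0,0,0.073],
    [0,0,0.073]
  ],
  "rotation": [
    [0,0,0],
    [0,0,0],
    [0,0,0],
    [0,0,0],
    [0,0,0],
    [0,0,0],
    [0,0,0],
    [0,0,0],
    [0,0,0],
    [0,0,0],
    [0,0,0]
  ],
  "fingers": [0,0,0,0,0,0,0,0,0,0,0]
}}

```text
time_s: 2.35
tool_pos: [500.4, -369.1, 75.8]
tcp_rot: [3.141, -0.001, 0.371]
force: [-1.3, 1.4, 6.0]
finger_gap: -0.2
finger_force: 3.2
```

{"op": "carry_out", "data": {
  "slide": [
    [0,0,0.003],
    [0,0,0.006],
    [0,0,0.006],
    [0,0,0.006]
  ],
  "rotation": [
    [0,0,0],
    [0,0,0],
    [0,0,0],
    [0,0,0]
  ],
  "fingers": [0,0,0,0]
}}

```text
time_s: 2.68
tool_pos: [501.1, -369.7, 75.2]
tcp_rot: [3.138, -0.002, 0.371]
force: [-5.9, 4.6, 31.6]
finger_gap: 0.2
finger_force: 15.8
```

```bash
python3 - <<'E'
from h import *
c=(500.1,-368.8,71.8,.371)
for g in((500,-369,190,.371),(467.7,139.6,190,2.965),(467.7,139.6,190,1.8)):print(rel(c,g))
E
```

```text
([-0.0003, 0.0003, -0.2364], [0.0, 0.0, 0.0])
([0.3082, -0.9711, -0.2364], [0.0, 0.0, -0.4128])
([0.3082, -0.9711, -0.2364], [0.0, 0.0, -0.2274])
```

{"op": "carry_out", "data": {
  "slide": [
    [0,0,-0.08],
    [0,0,-0.16],
    [0,0,-0.236],
    [0.308,-0.971,-0.236],
    [0.308,-0.971,-0.236],
    [0.308,-0.971,-0.236],
    [0.308,-0.971,-0.236],
    [0.308,-0.971,-0.236],
    [0.308,-0.971,-0.236],
    [0.308,-0.971,-0.236],
    [0.308,-0.971,-0.236],
    [0.308,-0.971,-0.236],
    [0.308,-0.971,-0.236],
    [0.308,-0.971,-0.236],
    [0.308,-0.971,-0.236],
    [0.308,-0.971,-0.236],
    [0.308,-0.971,-0.236],
    [0.308,-0.971,-0.236],
    [0.308,-0.971,-0.236],
    [0.308,-0.971,-0.236]
  ],
  "rotation": [
    [0,0,0],
    [0,0,0],
    [0,0,0],
    [0,0,-0.4128],
    [0,0,-0.4128],
    [0,0,-0.4128],
    [0,0,-0.4128],
    [0,0,-0.4128],
    [0,0,-0.4128],
    [0,0,-0.4128],
    [0,0,-0.4128],
    [0,0,-0.4128],
    [0,0,-0.4128],
    [0,0,-0.4128],
    [0,0,-0.4128],
    [0,0,-0.4128],
    [0,0,-0.4128],
    [0,0,-0.4128],
    [0,0,-0.4128],
    [0,0,-0.4128]
  ],
  "fingers": [0,0,0,50,50,50,50,50,50,50,50,50,50,50,50,50,50,50,50,50]
}}

```text
time_s: 4.35
tool_pos: [467.8, 139.7, 190.3]
tcp_rot: [3.141, 0.0, 2.502]
force: [0.2, -0.9, 1.3]
finger_gap: 50.0
finger_force: 0.0
```

```bash
python3 - <<'E'
from h import *
s=arm.read_state();print(s["time_s"],s["tool_pos"],s["tcp_rot"],s["joint_positions"],s["finger_gap"])
E
```

```text
4.35 [467.79921391 139.74443925 190.26250281] [3.14105140e+00 4.07499496e-04 2.50248113e+00] [ 1.32259030e-01 -1.39113014e-02  1.69570140e+00  1.04631900e-04
  1.45913308e+00 -7.99437506e-01] 49.98150921685645
```

{"op": "carry_out", "data": {
  "slide": [
    [0,0,0],
    [0,0,0],
    [0,0,0],
    [0,0,0],
    [0,0,0],
    [0,0,0]
  ],
  "rotation": [
    [0,0,-0.0736],
    [0,0,-0.0736],
    [0,0,-0.0736],
    [0,0,-0.0736],
    [0,0,-0.0736],
    [0,0,-0.0736]
  ],
  "fingers": [50,50,50,50,50,50]
}}

```text
time_s: 4.85
tool_pos: [467.8, 139.5, 190.2]
tcp_rot: [3.141, 0.001, 2.955]
force: [-0.6, 1.4, -0.1]
finger_gap: 49.9
finger_force: 0.0
```

```bash
python3 - <<'E'
from h import *
s=arm.read_state();print(s["time_s"],s["tool_pos"],s["tcp_rot"])
p,d=arm.camera("wrist");cv2.imwrite("pics/w1.png",p[:,:,::-1])
i=arm.camera_info("wrist");T=np.array(i["tool_from_camera"])
hsv=cv2.cvtColor(p,cv2.COLOR_RGB2HSV);m=(hsv[...,1]>90)&(p.max(2)>70)
c=cont(m)[-1];M=np.zeros((480,640),np.uint8);cv2.drawContours(M,[c],-1,1,-1)
v,u=np.nonzero(M);dd=np.c_[(u-i["cx"])/i["fx"],(v-i["cy"])/i["fy"],np.ones(len(u))]@T[:3,:3].T
o=T[:3,3]; z=s["tool_pos"][2]-106
w=o+dd*((z-o[2])/dd[:,2])[:,None]
r=cv2.minAreaRect(w[:,:2].astype(np.float32));print(len(u),r)
l=cv2.fitLine(w[:,:2].astype(np.float32),2,0,.01,.01).ravel();print("tool-frame line",l,w.min(0),w.max(0))
E
```

```text
4.85 [467.82873095 139.52081181 190.18995849] [3.14129879e+00 5.12533890e-04 2.95524265e+00]
1466 ((121.66238403320312, 125.15461730957031), (16.961997985839844, 77.06177520751953), 0.004252952989190817)
tool-frame line [2.01360248e-02 9.99797225e-01 1.19352142e+02 1.18092316e+02] [113.18365356  86.62399193  84.18995849] [130.14574052 163.68566621  84.18995849]
```

View pics/w1.png

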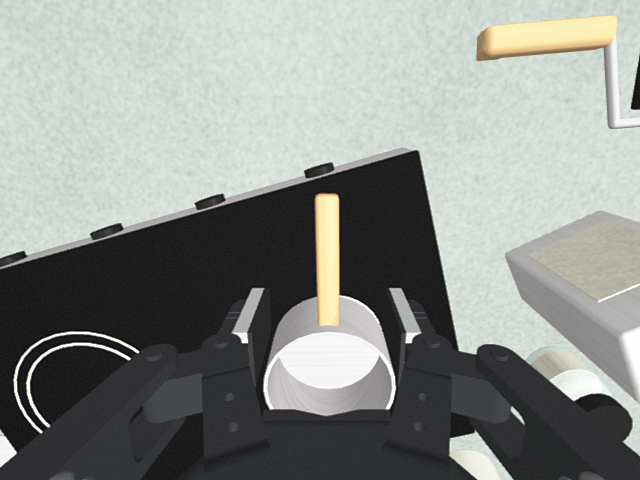

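The handle runs straight up the picture at column 327 (rows 195–325), centred between the open fingers. Next I descend and grip.

{"op": "carry_out", "data": {
  "slide": [
    [0,0,0.06],
    [0,0,0.12],
    [0,0,0.17],
    [0,0,0.2],
    [0,0,0.214],
    [0,0,0.214],
    [0,0,0.214],
    [0,0,0.214],
    [0,0,0.214],
    [0,0,0.214],
    [0,0,0.214],
    [0,0,0.214],
    [0,0,0.214],
    [0,0,0.214]
  ],
  "rotation": [
    [0,0,0],
    [0,0,0],
    [0,0,0],
    [0,0,0],
    [0,0,0],
    [0,0,0],
    [0,0,0],
    [0,0,0],
    [0,0,0],
    [0,0,0],
    [0,0,0],
    [0,0,0],
    [0,0,0],
    [0,0,0]
  ],
  "fingers": [50,50,50,50,50,50,40,30,24,20,10,10,10,10],
  "newtons": 70
}}

```text
time_s: 6.07
tool_pos: [468.0, 139.7, 83.5]
tcp_rot: [3.141, 0.001, 2.958]
force: [-2.3, 2.4, 6.2]
finger_gap: 14.7
finger_force: 68.3
```

```bash
python3 - <<'E'
from h import *
s=arm.read_state();print({k:s[k] for k in("time_s","tool_pos","tcp_rot","force","torque","finger_gap","finger_force","joint_positions")})
# pan axis P -> ring B, yaw change; row poses in tool frame at start
yaw=s["tcp_rot"][2];g=s["tool_pos"][:2];a=np.arctan2(*(g-np.array([576,119.7]))[::-1]);print("handle dir",a)
p0=g-110*np.array([np.cos(yaw),np.sin(yaw)]);print("pan axis est",p0)
E
```

```text
{'time_s': 6.0667, 'tool_pos': array([468.02714036, 139.74381239,  83.51699933]), 'tcp_rot': array([3.14086686e+00, 9.20019730e-04, 2.95830529e+00]), 'force': array([-2.32594134,  2.41791892,  6.18978991]), 'torque': array([0.35665695, 0.17949905, 0.17721744]), 'finger_gap': 14.70551734082239, 'finger_force': 68.25628280639648, 'joint_positions': array([ 1.31994348e-01,  7.05508341e-02,  1.83572661e+00,  4.28792094e-04,
        1.23421551e+00, -1.25565634e+00])}
handle dir 2.9580445481875937
pan axis est [576.18462297 119.69489831]
```

```bash
cat > path.py <<'E'
from h import *
import json
N=60;z=84.2
A=np.array([576.2,119.7]);B=np.array([598.5,-114.7])
sm=lambda t:(lambda t:t*t*(3-2*t))(np.clip(t,0,1))
def pose(k):
    p=A+(B-A)*sm(k/50);y=2.958+(0.09-2.958)*sm((k-8)/(N-8))
    return (*(p+110*np.array([np.cos(y),np.sin(y)])+[.0,.0]),z,y)
def table(k0,k1,c=None):
    c=c or pose(k0);R=[rel(c,pose(k)) for k in range(k0+1,k1+1)]
    print(json.dumps([[round(v,3) for v in r[0]] for r in R]));print(json.dumps([[0,0,r[1][2]] for r in R]))
E
python3 - <<'E'
from path import *
s=arm.read_state();c=list(s["tool_pos"])+[s["tcp_rot"][2]];print(pose(0),c)
table(0,20)
k=[pose(i) for i in range(61)];print(max(np.hypot(*np.diff(np.array(k)[:,:2],axis=0).T)),np.array(k)[::10].round(2))
P=np.load("P.npy")
for nm,(r0,r1,c0,c1) in dict(white=(45,110,270,320),red=(50,100,338,376),mug=(55,115,195,240)).items():
    q=P[r0:r1,c0:c1].reshape(-1,3);q=q[(q[:,2]>40)&(q[:,2]<250)];print(nm,q.min(0).round(),q.max(0).round())
E
```

```text
(np.float64(468.0486431012454), np.float64(139.78193220181234), 84.2, np.float64(2.958)) [np.float64(468.027140363525), np.float64(139.74381239439683), np.float64(83.51699933265523), np.float64(2.958305286798711)]
[[-0.0, -0.001, -0.0], [-0.001, -0.002, -0.0], [-0.001, -0.005, -0.0], [-0.002, -0.008, -0.0], [-0.004, -0.013, -0.0], [-0.005, -0.018, -0.0], [-0.007, -0.024, -0.0], [-0.009, -0.031, -0.0], [-0.011, -0.038, -0.0], [-0.013, -0.044, -0.0], [-0.016, -0.05, -0.0], [-0.019, -0.055, -0.0], [-0.022, -0.059, -0.0], [-0.026, -0.063, -0.0], [-0.03, -0.067, -0.0], [-0.035, -0.069, -0.0], [-0.04, -0.072, -0.0], [-0.047, -0.073, -0.0], [-0.054, -0.075, -0.0], [-0.062, -0.076, -0.0]]
[[0, 0, 0.0], [0, 0, 0.0], [0, 0, 0.0], [0, 0, 0.0], [0, 0, 0.0], [0, 0, 0.0], [0, 0, 0.0], [0, 0, 0.0], [0, 0, 0.0005], [0, 0, 0.002], [0, 0, 0.0044], [0, 0, 0.0077], [0, 0, 0.0118], [0, 0, 0.0168], [0, 0, 0.0226], [0, 0, 0.0291], [0, 0, 0.0363], [0, 0, 0.0441], [0, 0, 0.0526], [0, 0, 0.0617]]
12.133625069843685 [[ 4.6805e+02  1.3978e+02  8.4200e+01  2.9600e+00]
 [ 4.7063e+02  1.1674e+02  8.4200e+01  2.9500e+00]
 [ 4.9152e+02  9.6670e+01  8.4200e+01  2.5700e+00]
 [ 5.6009e+02  7.3480e+01  8.4200e+01  1.8500e+00]
 [ 6.5220e+02  4.3400e+00  8.4200e+01  1.0400e+00]
 [ 7.0116e+02 -7.5190e+01  8.4200e+01  3.7000e-01]
 [ 7.0805e+02 -1.0481e+02  8.4200e+01  9.0000e-02]]
white [798.  -1.  40.] [894.  98. 127.]
red [ 818. -140.   40.] [895. -62.  95.]
mug [764. 198.  40.] [879. 282. 105.]
```

{"op": "carry_out", "data": {
  "slide": [
    [0,0,-0.0015],
    [0,0,-0.0015]
  ],
  "rotation": [
    [0,0,0],
    [0,0,0]
  ],
  "fingers": [10,10]
}}

```text
time_s: 6.23
tool_pos: [468.0, 139.6, 83.8]
tcp_rot: [3.141, 0.001, 2.958]
force: [2.9, 1.2, -0.5]
finger_gap: 14.8
finger_force: 68.6
```

{"op": "carry_out", "data": {
  "slide": [
    [0,-0.001,0],
    [-0.001,-0.002,0],
    [-0.001,-0.005,0],
    [-0.002,-0.008,0],
    [-0.004,-0.013,0],
    [-0.005,-0.018,0],
    [-0.007,-0.024,0],
    [-0.009,-0.031,0],
    [-0.011,-0.038,0],
    [-0.013,-0.044,0],
    [-0.016,-0.05,0],
    [-0.019,-0.055,0],
    [-0.022,-0.059,0],
    [-0.026,-0.063,0],
    [-0.03,-0.067,0],
    [-0.035,-0.069,0],
    [-0.04,-0.072,0],
    [-0.047,-0.073,0],
    [-0.054,-0.075,0],
    [-0.062,-0.076,0]
  ],
  "rotation": [
    [0,0,0],
    [0,0,0],
    [0,0,0],
    [0,0,0],
    [0,0,0],
    [0,0,0],
    [0,0,0],
    [0,0,0],
    [0,0,0.0005],
    [0,0,0.002],
    [0,0,0.0044],
    [0,0,0.0077],
    [0,0,0.0118],
    [0,0,0.0168],
    [0,0,0.0226],
    [0,0,0.0291],
    [0,0,0.0363],
    [0,0,0.0441],
    [0,0,0.0526],
    [0,0,0.0617]
  ],
  "fingers": [10,10,10,10,10,10,10,10,10,10,10,10,10,10,10,10,10,10,10,10]
}}

```text
time_s: 7.9
tool_pos: [491.3, 96.8, 83.8]
tcp_rot: [3.141, -0.001, 2.568]
force: [-0.7, 5.7, 4.8]
finger_gap: 14.7
finger_force: 69.3
```

```bash
python3 - <<'E'
from path import *
s=arm.read_state();print(s["tool_pos"],s["tcp_rot"],s["force"],s["torque"],pose(20));table(20,40)
E
```

```text
[491.30319938  96.77341927  83.78483916] [ 3.14095733e+00 -5.14595525e-04  2.56826239e+00] [-0.68338912  5.72414488  4.76611818] [0.86940276 0.05445893 0.40936786] (np.float64(491.5178184831757), np.float64(96.67119167218061), 84.2, np.float64(2.5702913063268094))
[[-0.009, 0.003, 0.0], [-0.019, 0.006, 0.0], [-0.03, 0.009, 0.0], [-0.042, 0.013, 0.0], [-0.055, 0.017, 0.0], [-0.07, 0.021, 0.0], [-0.086, 0.025, 0.0], [-0.103, 0.029, 0.0], [-0.121, 0.032, 0.0], [-0.14, 0.035, 0.0], [-0.161, 0.037, 0.0], [-0.183, 0.039, 0.0], [-0.205, 0.04, 0.0], [-0.228, 0.04, 0.0], [-0.252, 0.039, 0.0], [-0.276, 0.037, 0.0], [-0.299, 0.034, 0.0], [-0.323, 0.03, 0.0], [-0.347, 0.025, 0.0], [-0.37, 0.018, 0.0]]
[[0, 0, 0.0096], [0, 0, 0.0197], [0, 0, 0.0303], [0, 0, 0.0413], [0, 0, 0.0528], [0, 0, 0.0645], [0, 0, 0.0766], [0, 0, 0.0889], [0, 0, 0.1015], [0, 0, 0.1143], [0, 0, 0.1272], [0, 0, 0.1402], [0, 0, 0.1534], [0, 0, 0.1665], [0, 0, 0.1797], [0, 0, 0.1928], [0, 0, 0.2058], [0, 0, 0.2188], [0, 0, 0.2315], [0, 0, 0.2441]]
```

Tracking well, so I'll continue.

{"op": "carry_out", "data": {
  "slide": [
    [-0.009,0.003,0],
    [-0.019,0.006,0],
    [-0.03,0.009,0],
    [-0.042,0.013,0],
    [-0.055,0.017,0],
    [-0.07,0.021,0],
    [-0.086,0.025,0],
    [-0.103,0.029,0],
    [-0.121,0.032,0],
    [-0.14,0.035,0],
    [-0.161,0.037,0],
    [-0.183,0.039,0],
    [-0.205,0.04,0],
    [-0.228,0.04,0],
    [-0.252,0.039,0],
    [-0.276,0.037,0],
    [-0.299,0.034,0],
    [-0.323,0.03,0],
    [-0.347,0.025,0],
    [-0.37,0.018,0]
  ],
  "rotation": [
    [0,0,0.0096],
    [0,0,0.0197],
    [0,0,0.0303],
    [0,0,0.0413],
    [0,0,0.0528],
    [0,0,0.0645],
    [0,0,0.0766],
    [0,0,0.0889],
    [0,0,0.1015],
    [0,0,0.1143],
    [0,0,0.1272],
    [0,0,0.1402],
    [0,0,0.1534],
    [0,0,0.1665],
    [0,0,0.1797],
    [0,0,0.1928],
    [0,0,0.2058],
    [0,0,0.2188],
    [0,0,0.2315],
    [0,0,0.2441]
  ],
  "fingers": [10,10,10,10,10,10,10,10,10,10,10,10,10,10,10,10,10,10,10,10]
}}

```text
time_s: 9.57
tool_pos: [652.2, 4.5, 83.8]
tcp_rot: [-3.141, -0.001, 1.033]
force: [-1.2, 8.2, 6.2]
finger_gap: 14.4
finger_force: 69.5
```

```bash
python3 - <<'E'
from path import *
s=arm.read_state();print(s["tool_pos"],s["tcp_rot"],s["force"],s["torque"],pose(40));table(40,60)
E
```

```text
[652.19560647   4.5421245   83.84153701] [-3.14082837e+00 -1.20762114e-03  1.03296988e+00] [-1.1697785   8.18589591  6.23025634] [ 1.14541773  0.11705972 -0.24600844] (np.float64(652.2036279941381), np.float64(4.342497103093123), 84.2, np.float64(1.0364269458352298))
[[-0.008, 0.022, 0.0], [-0.016, 0.043, 0.0], [-0.025, 0.064, 0.0], [-0.034, 0.083, 0.0], [-0.044, 0.1, 0.0], [-0.053, 0.116, 0.0], [-0.062, 0.131, 0.0], [-0.071, 0.144, 0.0], [-0.08, 0.156, 0.0], [-0.087, 0.165, 0.0], [-0.094, 0.174, 0.0], [-0.101, 0.181, 0.0], [-0.107, 0.187, 0.0], [-0.113, 0.193, 0.0], [-0.118, 0.197, 0.0], [-0.122, 0.201, 0.0], [-0.126, 0.204, 0.0], [-0.129, 0.206, 0.0], [-0.13, 0.207, 0.0], [-0.131, 0.207, 0.0]]
[[0, 0, 0.0123], [0, 0, 0.0244], [0, 0, 0.0362], [0, 0, 0.0476], [0, 0, 0.0586], [0, 0, 0.0692], [0, 0, 0.0793], [0, 0, 0.0889], [0, 0, 0.098], [0, 0, 0.1065], [0, 0, 0.1143], [0, 0, 0.1215], [0, 0, 0.128], [0, 0, 0.1338], [0, 0, 0.1388], [0, 0, 0.1429], [0, 0, 0.1462], [0, 0, 0.1487], [0, 0, 0.1501], [0, 0, 0.1506]]
```

{"op": "carry_out", "data": {
  "slide": [
    [-0.008,0.022,0],
    [-0.016,0.043,0],
    [-0.025,0.064,0],
    [-0.034,0.083,0],
    [-0.044,0.1,0],
    [-0.053,0.116,0],
    [-0.062,0.131,0],
    [-0.071,0.144,0],
    [-0.08,0.156,0],
    [-0.087,0.165,0],
    [-0.094,0.174,0],
    [-0.101,0.181,0],
    [-0.107,0.187,0],
    [-0.113,0.193,0],
    [-0.118,0.197,0],
    [-0.122,0.201,0],
    [-0.126,0.204,0],
    [-0.129,0.206,0],
    [-0.13,0.207,0],
    [-0.131,0.207,0]
  ],
  "rotation": [
    [0,0,0.0123],
    [0,0,0.0244],
    [0,0,0.0362],
    [0,0,0.0476],
    [0,0,0.0586],
    [0,0,0.0692],
    [0,0,0.0793],
    [0,0,0.0889],
    [0,0,0.098],
    [0,0,0.1065],
    [0,0,0.1143],
    [0,0,0.1215],
    [0,0,0.128],
    [0,0,0.1338],
    [0,0,0.1388],
    [0,0,0.1429],
    [0,0,0.1462],
    [0,0,0.1487],
    [0,0,0.1501],
    [0,0,0.1506]
  ],
  "fingers": [10,10,10,10,10,10,10,10,10,10,10,10,10,10,10,10,10,10,10,10]
}}

```text
time_s: 11.23
tool_pos: [707.9, -104.8, 83.8]
tcp_rot: [-3.141, -0.001, 0.09]
force: [5.4, 4.0, 4.3]
finger_gap: 14.6
finger_force: 69.1
```

```bash
python3 - <<'E'
from h import *
s=arm.read_state();print(s["time_s"],s["tool_pos"],s["tcp_rot"],s["force"],s["torque"])
for n in("top","scene"):
    p,d=arm.camera(n);np.savez(f"{n}1.npz",p=p,d=d)
a,b=np.load("top1.npz")["p"][110:270,260:480],np.load("scene1.npz")["p"][180:420,160:480]
o=np.zeros((480,800,3),np.uint8);o[:320,:440]=cv2.resize(a,(440,320));o[:270,440:]=cv2.resize(b,(360,270));cv2.imwrite("pics/c2.png",o[:320,:,::-1])
E
```

```text
11.2333 [ 707.93557657 -104.81893573   83.84531552] [-3.14114559e+00 -9.50946827e-04  8.96867502e-02] [5.44662601 4.00802527 4.25466814] [ 0.63580202 -0.80382662 -0.27828101]
```

View pics/c2.png

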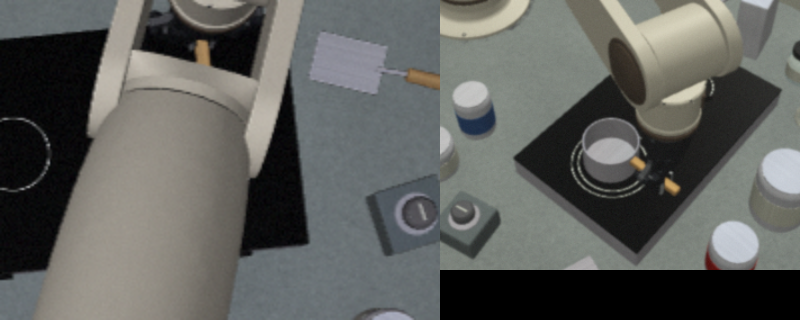

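The scene crop shows the pan inside the double circle, with its handle to the back. I'll release it, rise, and move off sideways so I can measure.

```bash
python3 - <<'E'
from h import *
c=(708.05,-104.8,84.2,.09)
for g in((708,-104.8,190,.09),(500,-369,190,.9),(500,-369,190,.5)):print(rel(c,g))
E
```

```text
([-0.0001, -0.0, -0.2116], [0.0, 0.0, 0.0])
([-0.4619, 0.4889, -0.2116], [0.0, 0.0, -0.1289])
([-0.4619, 0.4889, -0.2116], [-0.0, 0.0, -0.0653])
```

{"op": "carry_out", "data": {
  "slide": [
    [0,0,0],
    [0,0,0],
    [0,0,0],
    [0,0,0],
    [0,0,0],
    [0,0,0],
    [0,0,-0.03],
    [0,0,-0.08],
    [0,0,-0.15],
    [0,0,-0.21],
    [0,0,-0.21]
  ],
  "rotation": [
    [0,0,0],
    [0,0,0],
    [0,0,0],
    [0,0,0],
    [0,0,0],
    [0,0,0],
    [0,0,0],
    [0,0,0],
    [0,0,0],
    [0,0,0],
    [0,0,0]
  ],
  "fingers": [20,30,40,50,50,50,50,50,50,50,50],
  "newtons": 20
}}

```text
time_s: 12.25
tool_pos: [709.2, -105.4, 195.9]
tcp_rot: [3.139, -0.008, 0.091]
force: [0.4, 0.1, 0.9]
finger_gap: 50.1
finger_force: 0.0
```

{"op": "carry_out", "data": {
  "slide": [
    [-0.462,0.489,0],
    [-0.462,0.489,0],
    [-0.462,0.489,0],
    [-0.462,0.489,0],
    [-0.462,0.489,0],
    [-0.462,0.489,0],
    [-0.462,0.489,0],
    [-0.462,0.489,0],
    [-0.462,0.489,0],
    [-0.462,0.489,0],
    [-0.462,0.489,0],
    [-0.462,0.489,0]
  ],
  "rotation": [
    [0,0,-0.129],
    [0,0,-0.129],
    [0,0,-0.129],
    [0,0,-0.129],
    [0,0,-0.129],
    [0,0,-0.129],
    [0,0,-0.129],
    [0,0,-0.129],
    [0,0,-0.129],
    [0,0,-0.129],
    [0,0,-0.129],
    [0,0,-0.129]
  ],
  "fingers": [70,70,70,70,70,70,70,70,70,70,70,70]
}}

```text
time_s: 13.25
tool_pos: [499.9, -369.0, 188.5]
tcp_rot: [-3.142, -0.0, 0.901]
force: [0.7, 0.2, -0.5]
finger_gap: 69.7
finger_force: 0.0
```

```bash
python3 - <<'E'
from h import *
s=arm.read_state();print(s["time_s"],s["tool_pos"],s["tcp_rot"])
for n in("top","scene","wrist"):
    p,d=arm.camera(n);np.savez(f"{n}2.npz",p=p,d=d)
a,b,c=[np.load(n+"2.npz")["p"] for n in("top","scene","wrist")]
o=np.zeros((480,800,3),np.uint8);o[:,:480]=c[:, 80:560];o[:240,480:]=cv2.resize(a[100:260,210:423],(320,240));o[240:,480:]=cv2.resize(b[200:440,160:480],(320,240));cv2.imwrite("pics/c3.png",o[:,:,::-1])
E
```

```text
13.25 [ 499.87567406 -369.0306289   188.49027367] [-3.14154424e+00 -2.77231956e-04  9.01095393e-01]
```

View pics/c3.png

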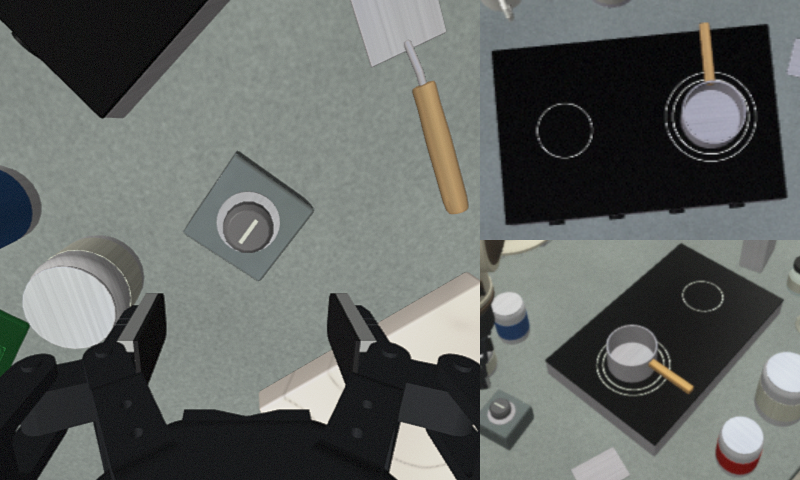

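The top view shows the pan inside the double circle with its handle to the back. The wrist view shows the cap at about (328,227), centred between the fingers. I'll measure both.

```bash
python3 - <<'E'
from h import *
p=np.load("top2.npz")["p"];g=p.max(2).astype(int);hsv=cv2.cvtColor(p,cv2.COLOR_RGB2HSV)
V,U=np.mgrid[:480,:640]
wood=(hsv[...,1]>90)&(g>70)&(abs(U-361)<15)&(abs(V-135)<25);v,u=np.nonzero(wood);w=ray("top",np.c_[u,v],106)
l=cv2.fitLine(w.astype(np.float32),2,0,.01,.01).ravel();print("handle",l,np.arctan2(l[1],l[0]),w.min(0),w.max(0))
m=(g>75)&(hsv[...,1]<90)&(np.hypot(U-364,V-176)<24.5);m=cv2.morphologyEx(m.astype(np.uint8),2,np.ones((3,3)))
c=cont(m)[-1];print("rim",[cv2.fitEllipse(ray("top",cv2.convexHull(c).reshape(-1,2),115).astype(np.float32))],cv2.boundingRect(c))
d=np.load("top2.npz")["d"];i=arm.camera_info("top")
P=np.stack([(U-i["cx"])/i["fx"]*d,(V-i["cy"])/i["fy"]*d,d],-1)-i["t"];P=P@i["R"]
s=P[145:205,330:395].reshape(-1,3);s=s[(s[:,2]>109)&(s[:,2]<120)];print("rim depth",s.mean(0),s.min(0),s.max(0),len(s))
s=P[195:240,440:492].reshape(-1,3);s=s[(s[:,2]>70)&(s[:,2]<90)];print("cap z",np.median(s[:,2]))
# wrist cap
p=np.load("wrist2.npz")["p"];g=p.max(2).astype(int);i=arm.camera_info("wrist");T=np.array(i["tool_from_camera"])
m=(g<122)&(abs(U-328)<27)&(abs(V-227)<32)
R=(g>150)&(np.hypot(U-328,V-222)<36)
hull=cv2.convexHull(cont(R)[-1])
def tool(px,h):
    px=np.atleast_2d(px);dd=np.c_[(px[:,0]-i["cx"])/i["fx"],(px[:,1]-i["cy"])/i["fy"],np.ones(len(px))]@T[:3,:3].T;o=T[:3,3];z=188.5-h
    return (o+dd*((z-o[2])/dd[:,2])[:,None])[:,:2]
print("collar (z50)",cv2.fitEllipse(tool(hull.reshape(-1,2),50).astype(np.float32)))
box=(g>90)&(g<175)
d=np.load("wrist2.npz")["d"];h=np.stack([(U-i["cx"])/i["fx"]*d,(V-i["cy"])/i["fy"]*d,d],-1)@T[:3,:3].T+T[:3,3];hh=188.5-h[...,2]
k=h[(hh>68)&(hh<85)&(abs(U-328)<40)&(abs(V-227)<45)];print("cap",len(k),cv2.minEnclosingCircle(k[:,:2].astype(np.float32)),k[:,:2].mean(0),188.5-np.median(k[:,2]))
E
```

```text
handle [ 9.9642926e-01  8.4431924e-02  6.9137787e+02 -1.0547929e+02] 0.08453256 [ 639.49752695 -115.8625529 ] [738.07533649 -95.04695092]
rim [((591.9229736328125, -114.16044616699219), (99.28307342529297, 110.37554168701172), 50.37924575805664)] (344, 153, 45, 46)
rim depth [ 597.44039927 -115.92512671  114.00281944] [ 545.17760688 -163.41194927  109.28661323] [662.49492407 -67.40725633 118.90327515] 203
cap z 71.79301507533398
collar (z50) ((-0.5419843196868896, 1.4959696531295776), (51.87673568725586, 52.00069808959961), 56.29093551635742)
cap 1954 ((0.2965534031391144, 1.6664913892745972), 19.90207290649414) [1.86711735 1.62132005] 74.26959174749499
```

The pan is about 3 mm off the ring centre with yaw 0.085, within tolerance. Next I descend on the cap, shifting 1 mm in y, and grip it.

{"op": "carry_out", "data": {
  "slide": [
    [0,0.002,0.06],
    [0,0.002,0.12],
    [0,0.002,0.18],
    [0,0.002,0.22],
    [0,0.002,0.25],
    [0,0.002,0.26],
    [0,0.002,0.268],
    [0,0.002,0.268],
    [0,0.002,0.268],
    [0,0.002,0.268],
    [0,0.002,0.268],
    [0,0.002,0.268],
    [0,0.002,0.268],
    [0,0.002,0.268]
  ],
  "rotation": [
    [0,0,0],
    [0,0,0],
    [0,0,0],
    [0,0,0],
    [0,0,0],
    [0,0,0],
    [0,0,0],
    [0,0,0],
    [0,0,0],
    [0,0,0],
    [0,0,0],
    [0,0,0],
    [0,0,0],
    [0,0,0]
  ],
  "fingers": [70,70,70,70,70,70,70,70,60,50,44,36,30,30],
  "newtons": 25
}}

```text
time_s: 14.57
tool_pos: [500.6, -370.2, 55.5]
tcp_rot: [3.141, 0.0, 0.901]
force: [-0.6, 1.2, 7.2]
finger_gap: 37.9
finger_force: 24.6
```

{"op": "carry_out", "data": {
  "slide": [
    [0,0,0],
    [0,0,0],
    [0,0,0],
    [0,0,-0.001],
    [0,0,-0.002],
    [0,0,-0.003],
    [0,0,-0.004],
    [0,0,-0.005],
    [0,0,-0.006],
    [0,0,-0.007],
    [0,0,-0.008],
    [0,0,-0.009],
    [0,0,-0.01],
    [0,0,-0.012],
    [0,0,-0.012],
    [0,0,-0.012],
    [0,0,-0.012],
    [0,0,-0.012],
    [0,0,-0.012]
  ],
  "rotation": [
    [0,0,0.01],
    [0,0,0.02],
    [0,0,0.03],
    [0,0,0.04],
    [0,0,0.05],
    [0,0,0.06],
    [0,0,0.07],
    [0,0,0.08],
    [0,0,0.09],
    [0,0,0.1],
    [0,0,0.11],
    [0,0,0.12],
    [0,0,0.13],
    [0,0,0.14],
    [0,0,0.15],
    [0,0,0.158],
    [0,0,0.158],
    [0,0,0.158],
    [0,0,0.158]
  ],
  "fingers": [30,30,30,30,30,30,30,30,30,30,30,30,30,30,30,30,30,30,30]
}}

```text
time_s: 16.15
tool_pos: [500.3, -369.5, 60.9]
tcp_rot: [-3.141, 0.0, -0.092]
force: [-1.4, 3.4, 3.2]
finger_gap: 37.6
finger_force: 26.4
```

```bash
python3 - <<'E'
from h import *
s=arm.read_state();print({k:s[k] for k in("time_s","tool_pos","tcp_rot","force","torque","finger_gap","finger_force")})
p,d=arm.camera("scene");cv2.imwrite("pics/c4.png",cv2.resize(p[310:430,100:260],(640,480))[:,:,::-1])
E
```

```text
{'time_s': 16.15, 'tool_pos': array([ 500.25999217, -369.48067986,   60.86957311]), 'tcp_rot': array([-3.14062938e+00,  3.85938158e-04, -9.15769097e-02]), 'force': array([-1.40806777,  3.3789271 ,  3.23873976]), 'torque': array([0.9899426 , 0.4324345 , 0.00641086]), 'finger_gap': 37.620643495686465, 'finger_force': 26.435966018470936}
```

View pics/c4.png

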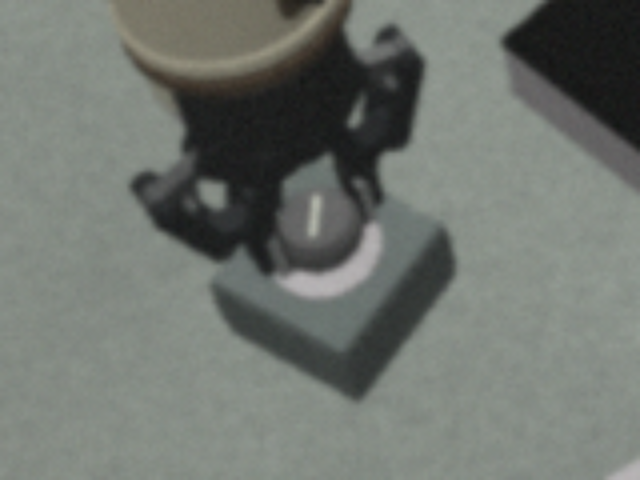

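The cap's mark has turned by about 1 rad. I'll nudge up 1 mm, release and retreat.

{"op": "carry_out", "data": {
  "slide": [
    [0,0,-0.002],
    [0,0,-0.002],
    [0,0,-0.002],
    [0,0,-0.002],
    [0,0,-0.002],
    [0,0,-0.002],
    [0,0,-0.002],
    [0,0,-0.05],
    [0,0,-0.12],
    [0,0,-0.2],
    [0,0,-0.28],
    [0,0,-0.28],
    [0,0,-0.28]
  ],
  "rotation": [
    [0,0,0],
    [0,0,0],
    [0,0,0],
    [0,0,0],
    [0,0,0],
    [0,0,0],
    [0,0,0],
    [0,0,0],
    [0,0,0],
    [0,0,0],
    [0,0,0],
    [0,0,0],
    [0,0,0]
  ],
  "fingers": [30,30,50,60,70,70,70,70,70,70,70,70,70]
}}

```text
time_s: 17.28
tool_pos: [501.1, -370.6, 203.3]
tcp_rot: [3.139, -0.004, -0.092]
force: [-0.5, 0.5, -0.5]
finger_gap: 69.8
finger_force: 0.0
```

```bash
python3 - <<'E'
from h import *
s=arm.read_state();print(s["time_s"],s["tool_pos"],s["force"])
V,U=np.mgrid[:480,:640]
p,d=arm.camera("wrist");i=arm.camera_info("wrist");T=np.array(i["tool_from_camera"])
h=np.stack([(U-i["cx"])/i["fx"]*d,(V-i["cy"])/i["fy"]*d,d],-1)@T[:3,:3].T+T[:3,3];hh=s["tool_pos"][2]-h[...,2]
near=(np.hypot(h[...,0],h[...,1])<17)&(hh>60)&(hh<95);print("cap z",np.median(hh[near]),near.sum())
b=(np.hypot(h[...,0],h[...,1])<38)&(hh>40)&(hh<56);print("box z",np.median(hh[b]))
p,d=arm.camera("top");i=arm.camera_info("top")
P=np.stack([(U-i["cx"])/i["fx"]*d,(V-i["cy"])/i["fy"]*d,d],-1)-i["t"];P=P@i["R"]
q=P[145:205,330:395].reshape(-1,3);q=q[(q[:,2]>109)&(q[:,2]<120)];print("rim",q.mean(0),q.min(0),q.max(0))
cv2.imwrite("pics/top3.png",p[:,:,::-1])
E
```

```text
17.2833 [ 501.07503235 -370.62916985  203.28237073] [-0.47262669  0.51199619 -0.46687879]
cap z 80.62804529878167 1402
box z 49.60198089255678
rim [ 595.17679812 -115.16875962  113.9795659 ] [ 545.09017589 -163.51222864  109.25342071] [657.75473798 -67.39572933 119.85304709]
```

View pics/top3.png

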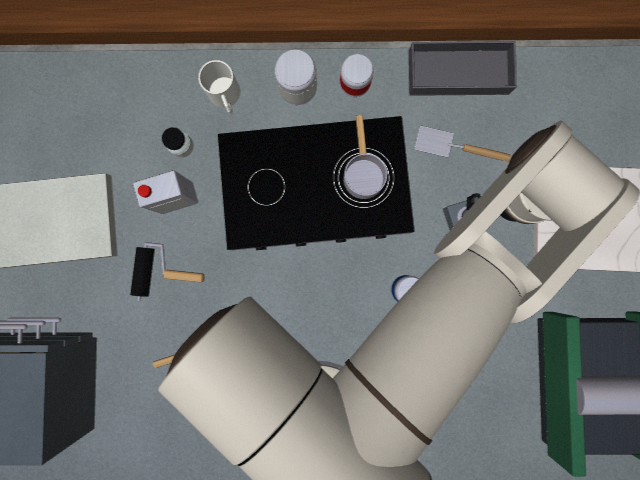

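The pan stands at (363,176) inside the double circle with its handle to the back. The cap has risen from 74.3 to 80.6 mm and the arm is clear, so I'm handing in.

```bash
python3 -c "
from rig import arm
print(arm.finish_job())"
```

```text
the job is handed in; nothing more can be done
None
```

I handed the job in at about 17 s of the 72 s allowed, and no verdict came back: by my measurements the button was pressed, then twisted back out by about 6 mm, and the pan stands about 3 mm off the double circle's centre, handle to the back.

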